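# Set the cure dial, then press a facade block home against the jig's plunger

## Robot

A 6-joint arm with a two-finger parallel gripper is mounted at the origin on the work surface. World frame = base frame: x ahead of the robot, y to its left, z up, the work surface at z = 0. Lengths are in mm, angles in rad, forces in N, time in s.
With the tool pointing down it reaches from about 425 to 950 mm from the base axis. Payload 3.5 kg.
Tool frame: the origin (TCP) lies at the centre of the arm's flange, where the gripper is bolted on; the fingertips stand 173 mm ahead of it and the grasp point (between the pads) lies 155 mm ahead of it; z points along the fingers, y is the line along which they close (so a half turn about z gives the same grasp; the last joint's range is limited). The gripper opens to 85 mm and grips with 20 to 120 N. Pads are 22 mm wide; open, the fingers measure 114 mm over their backs; the gripper's body (76 mm by 85 mm) begins 54 mm behind the grasp point. The pads swing forward as they close: fully open they stand 13 mm farther back than shut.
Start: joints at [0.978, 0.286, 1.577, -0, 1.279, -0.15], TCP at [289.182, 609.903, 404.725] pointing down, gripper open.
Joint ranges: [-2.77, 2.77], [-0.9, 2.22], [0.21, 2.48], [-1.53, 4.67], [0.24, 2.81], [-2.84, 2.84]. Speed limits (rad/s): [2.79, 2.79, 3.14, 3.14, 3.14, 3.14].

## Interface

Orientations are given as a unit quaternion [w, x, y, z].
In Python, from rig import r, viewer gives the robot as it stands. The module is installed in compiled form; this text tells all that it offers.
- The arm moves only by the tool carry_out, never from a script. Its arguments are lists of equal length, an entry for each row: "delta_pos": the shift along the tool's x, y, z scaled (see below), a list of three; "dr": the turn, a rotation vector about the tool's x, y, z scaled (see below), a list of three. In form: {"delta_pos": [[tx, ty, tz], ...], "dr": [[wx, wy, wz], ...]}. A call has 1 to 20 rows; each row shifts and turns the commanded pose from where the row before left it, along the tool's axes as they then stand; what a row does not reach is not made up. The controller multiplies each number of a shift by 200 mm and each number of a turn by 180 degrees. A row lasts 1/8 s, in which the tool goes at most 62.5 mm and 10.7 degrees, less where a joint would pass 70% of its speed; a pose out of reach is approached as far as the arm can. A call with a number of a shift or a turn outside -1 to 1 is refused whole. A call with a gripper value outside its range is refused whole. "claw" is the gripper's target within -1 to 1 (shut at 1, half-way at 0, fully open at -1), set as the call begins (left out, the last holds). The fingers move at their own pace and stop on an object; "squeeze" is the grip in N (left out, the last holds). Time passes only in rows, so rows that do not move let the fingers close. It gives the time, the measured TCP pose, the force, the opening and the grip force at its end, in the units of the state.
- r.state(): the state, without advancing time (a new reading comes with each control period).
- viewer.grab_frame(name): name is "side" or "top" or "wrist"; returns a dict with "frame" (400x640x3 uint8, red, green, blue), "fov_y" (degrees; the focal length in pixels is half the picture's height over the tangent of half this angle, whatever the lens; pixels are square), "cx", "cy" (the principal point, pixels), "k1" (the pictures are not rectified: a ray, as slopes to the right and down, at radius r is drawn at 1 + k1 r^2 times it, then the intrinsics apply), "extrinsics" (4x4, takes a point from camera to world coordinates); the wrist camera has in their place "hand_eye" (4x4, takes a point from camera to tool coordinates, whose origin is the TCP and whose axes are the flange's). Camera axes: x right, y down, z forward; pixel columns grow to the right and rows downward; lengths in mm; the calibration is good to about 2 mm. A picture is of the moment at which its call begins: read the wrist's pose just before it. There is no depth.
- r.sign_off(): hands the job in; it is judged then, once.
The state is a dict: "t": time; "qpos": joint angles; "qvel": joint speeds; "joint_torque": joint torques, N m; "tcp_pos": TCP position; "ee_rot": TCP orientation; "contact_force": force on the tool from outside, world axes, zero at the start; "ft_torque": the same for the moment, N m; "gripper_width": finger opening in mm; "gripper_force": force on a finger pad.
Only numpy, scipy, OpenCV 4.12 (cv2) and the standard library are available. Lean on these libraries where they do the work, as an engineer would, in place of code of your own. Each camera call takes 0.05 s, during which the arm holds its last target. There are 200 camera calls.

## Task

First turn the dial on the lamp control box so that its white pointer stands at the green mark. Then set the pink facade block in the jig, flat on its bed between the two low rails, and push it gently against the sprung plunger until it meets the blue stop. Finish while still holding it pressed against the stop (if let go, the spring pushes it back out), and leave the other things on the bench where they are.

Things in the scene. Friction and masses are not known exactly. Their poses are not given: they have to be found in the camera images.
- dial (a joint): Angle of the black dial knob, rad, 0 to 4, growing clockwise seen from above. At 0 the white pointer points along the box's -x axis; at value q it points at pi - q, counted anticlockwise from the box's +x axis. The green mark is at q = 2.0 (set within 0.12 rad, 7 degrees). Starts at about 0.6 to 1.4, turns easily (0.03 N m friction), stays where it is left.
- dial_grip (a point): Point on the vertical axis of the dial knob, at the height to grip. The knob is a bar 50 mm long, 14 mm wide, running along the pointer direction, on a round skirt 56 mm across; the bar's top is 16 mm above this point, the skirt's top 18 mm below it. Grip across the 14 mm.
- dial_mark (a point): Centre of the green tick on the box's top, 42 mm from the dial's axis.
- lampbox: Grey lamp control box with a white top, 120 (x) x 110 (y) x 50 mm high, fixed to the bench; origin at the centre of its underside, straight below the dial's axis. z up.
- pink_block_center (a point): Centre of the loose pink facade block (cast model storey with dark windows), 60 (its x) x 44 (its y) x 62 mm high (z), about 0.25 kg, standing on the bench. Easily gripped across its 44 mm. Either end may lead into the jig.
- jig: Bonding jig fixed to the bench; origin on the bench surface below point home; x = push direction (to plunger and stop), z up. Base plate 12 mm thick (its top is the bed), x -95 to 105, y +-75 mm. Two dark guide rails along x from -76 to 28 mm, inner faces 50 mm apart (3 mm spare each side of the block), flared lips, tops 26 mm above the bench. Black lamp bars at y = +-66 mm, 12 wide, tops 26 mm up.
- home (a point): Where the pink block's centre must finally be (43 mm above the bench, at x = y = 0 of the jig; at most 2 mm short of it). The block goes long side along the jig's x. Lower it well ahead of the plunger, its centre at about x = -30 mm in the jig frame, then push along +x.
- stop: Blue steel stop bridge of the jig (fixed; same origin and axes as the jig). Its face, at x = 30 mm in the jig frame, spans y +-28 mm and up to 52 mm above the bench; the plunger comes through its middle. At the end the block's leading end must bear on it with more than 1 N. Do not ram it: more than 60 N on it at any time is a failure.
- plunger (a joint): Travel of the sprung steel plunger, m: 0 = fully out (tip 12 mm proud of the stop face), 0.012 = flush with it, block home. It pushes back with 4 N at 0 and 9 N at 0.012. Its red tail moves out behind the stop as it is pressed.
- plunger_tip (a point): Centre of the plunger's tip (13 mm across), 26 mm above the bench.
- grey_block_center (a point): Centre of a grey facade block of the same size, loose on the bench; not wanted, leave it.
- glue: White glue bottle, 52 mm across, 150 mm tall, origin under its centre; leave it.
- paint_tin: Blue paint tin, 68 mm across, 70 mm tall, origin under its centre; leave it.
- jar: Small amber jar, 52 mm across, 60 mm tall, origin under its centre; leave it.
- screwdriver: Screwdriver lying on the bench along its own x axis; leave it.
- clamp: Red bar clamp lying on the bench, 170 mm bar along its own x axis; leave it. No bystander may be shifted by more than 30 mm.

How it is judged (in metres and radians):
On the way, in this order (a step that is already met when the one before it is completed fails the run):
1. the dial's pointer stands at the green mark (value of joint dial between 1.88 and 2.12 rad), for 0.3 s.
2. the pink block is home in the jig, bearing on the stop (x of pink_block_center in the frame of jig between -0.002 and 0.003 m and y of pink_block_center in the frame of jig between -0.005 and 0.005 m and z of pink_block_center in the frame of jig between 0.04 and 0.047 m and angle between pink_block_center's own z axis and vertical below 0.08 rad and angle between the x axis of pink_block_center and the x axis of jig, either way round below 0.09 rad and value of joint plunger above 0.01 m and contact force between pink_block and stop above 1 N and contact force between any of the fingers, the arm and pink_block above 2 N), for 0.3 s.
At the end, for the whole second after the job is handed in: Pink block flat on the bed between the rails (tilt < 0.08 rad, turned < 0.09 rad, within 5 mm sideways), at most 2 mm short of home, plunger pressed at least 10 mm, bearing on the stop with over 1 N while the robot holds or presses it; dial within 0.12 rad of the green mark (all of step 1 and all of step 2); the arm keeps its last pose, push and grip.
It fails at once if the stop is rammed with more than 60 N (contact force between pink_block and stop above 60 N).
It fails at once if another thing on the bench is shifted by more than 30 mm (distance of any of grey_block_center, glue, paint_tin, jar, screwdriver, clamp from where it was at the start of the episode above 0.03 m).
It also fails if it takes over 58 s, if anything falls off the work surface, if the arm or the gripper's body presses on something with over 40 N, if the wrist force passes 120 N, or if a joint passes its speed limit or range.

## Working session

There is one attempt and no reset: what is moved stays moved. The work goes in short steps, Python scripts to look and compute and a tool call to move; the robot and the scene stay as the last step left them, time stands still between calls to the robot, and variables do not carry over. Pictures are saved under pics/ and viewed, at most 11 in all, crops included, and the job is handed in when it is done.

Besides the shell and the picture viewer there is one more tool, called after "Emit:" by a JSON object that holds its "method" and its "body", one argument or row to a line. carry_out: Moves the arm, as the interface text tells. Its arguments: {"type":"object","properties":{"delta_pos":{"type":"array","items":{"type":"array","items":{"type":"number","minimum":-1,"maximum":1}}},"dr":{"type":"array","items":{"type":"array","items":{"type":"number","minimum":-1,"maximum":1}}},"claw":{"type":"number"},"squeeze":{"type":"number"}},"required":["delta_pos","dr"]}

```bash
mkdir -p pics; cat > h.py <<'E'
import numpy as np, cv2
from scipy.spatial.transform import Rotation as R
from rig import r, viewer
def grab(name, fn=None):
    s=r.state(); d=viewer.grab_frame(name)
    f=200/np.tan(np.radians(d['fov_y'])/2)
    K=np.array([[f,0,d['cx']],[0,f,d['cy']],[0,0,1]]); 
    if 'extrinsics' in d: T=np.array(d['extrinsics'])
    else:
        W=np.eye(4); q=s['ee_rot']; W[:3,:3]=R.from_quat([q[1],q[2],q[3],q[0]]).as_matrix(); W[:3,3]=s['tcp_pos']
        T=W@np.array(d['hand_eye'])
    c=dict(K=K,T=T,D=np.array([d['k1'],0,0,0,0.]))
    np.savez(f'cam_{name}.npz',**c)
    if fn: cv2.imwrite('pics/'+fn,d['frame'][:,:,::-1])
    return d['frame'],c
def load(name): return dict(np.load(f'cam_{name}.npz'))
def world(c,uv,z):
    uv=np.atleast_2d(np.array(uv,float)); p=cv2.undistortPoints(uv[:,None],c['K'],c['D'])[:,0]
    d=np.c_[p,np.ones(len(p))]@c['T'][:3,:3].T; o=c['T'][:3,3]
    return o+d*((np.broadcast_to(z,len(p))-o[2])/d[:,2])[:,None]
def proj(c,P):
    Ti=np.linalg.inv(c['T']); return cv2.projectPoints(np.atleast_2d(np.array(P,float)),cv2.Rodrigues(Ti[:3,:3])[0],Ti[:3,3],c['K'],c['D'])[0][:,0]
E
python3 - <<'E'
from h import *
for n in('top','side'):
    f,c=grab(n,n+'1.png'); print(n,c['T'].round(2).tolist(),c['K'][0,0],c['D'][0])
print(r.state())
E
```

```text
top [[-0.02, -0.99, 0.1, 490.22], [-1.0, 0.02, 0.01, -30.11], [-0.02, -0.1, -0.99, 1057.09], [0.0, 0.0, 0.0, 1.0]] 404.4031487162037 -0.09483932157099244
side [[0.96, -0.17, 0.22, 320.24], [-0.28, -0.51, 0.81, -899.87], [-0.02, -0.84, -0.54, 659.82], [0.0, 0.0, 0.0, 1.0]] 452.3117041197252 -0.09729310739123428
{'t': 0.1, 'qpos': array([ 9.78005624e-01,  2.87115668e-01,  1.57804511e+00,  2.40015727e-05,
        1.27863359e+00, -1.49986770e-01]), 'qvel': array([-6.03767175e-05, -3.03159584e-03, -5.19754674e-03,  1.03921928e-03,
       -4.57670541e-04,  8.56895830e-04]), 'joint_torque': array([ 1.07871154e-03, -4.07302666e+01, -2.93697739e+01, -1.36305980e-04,
        3.48833441e-03,  1.77822147e-05]), 'tcp_pos': array([289.05392227, 609.72299087, 403.45150804]), 'ee_rot': array([-4.10218262e-04,  2.19600835e-01,  9.75589187e-01, -1.02163917e-03]), 'contact_force': array([-0.15569649,  0.45259972, -0.18359432]), 'ft_torque': array([-0.01195965, -0.00757358, -0.06343403]), 'gripper_force': 0.0, 'gripper_width': 85.46042479891956}
```

View pics/top1.png

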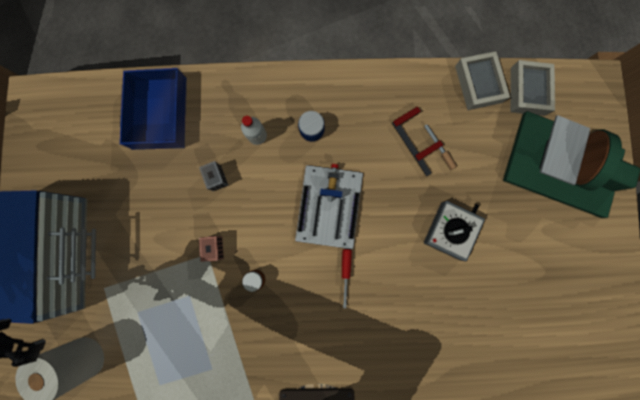

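View pics/side1.png

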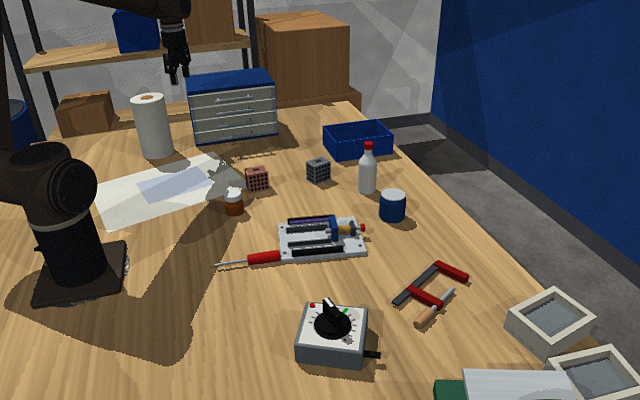

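The top picture shows the lamp box at about (457,230), the jig at (331,207) with its stop towards +x (up in the picture), the pink block at (209,248), the grey block at (212,175) and the jar at (252,282). The side picture agrees with this layout.

```bash
python3 - <<'E'
from h import *
c=load('top')
names=['dial','jig rail mid','pinktop','jar','jigfar L','jigfar R','jignear R','jignear L']
print(world(c,[(457,231),(331,207),(209,243),(252,282),(304,166),(363,171),(355,249),(296,242)],[70,12,62,60,12,12,12,12]).round(0))
cs=load('side'); print(world(cs,[(331,318),(257,172)],[86,62]).round(0))
f,_=grab('wrist'); 
E
```

```text
[[ 491. -354.   70.]
 [ 561.  -48.   12.]
 [ 475.  257.   62.]
 [ 378.  151.   60.]
 [ 670.   20.   12.]
 [ 653. -134.   12.]
 [ 451. -107.   12.]
 [ 473.   44.   12.]]
[[ 485. -377.   86.]
 [ 461.  239.   62.]]
```

```bash
cat >> h.py <<'E'
def pose():
    s=r.state(); q=s['ee_rot']; return np.array(s['tcp_pos']),R.from_quat([q[1],q[2],q[3],q[0]])
def delta(P,p=None,Q=None):
    if p is None: p,Q=pose()
    return Q.inv().apply(np.array(P,float)-p)/200
def goal(yaw):  # tool down, tool y axis at world angle yaw
    y=np.array([np.cos(yaw),np.sin(yaw),0]); z=np.array([0,0,-1.]); return R.from_matrix(np.c_[np.cross(y,z),y,z])
def turn(yaw):
    p,Q=pose(); return (Q.inv()*goal(yaw)).as_rotvec()/np.pi
E
python3 - <<'E'
from h import *
d=viewer.grab_frame('wrist'); print(np.array(d['hand_eye']).round(2).tolist(),d['fov_y'])
p,Q=pose(); print(p, delta([440,250,400]).round(3), delta([560,0,400],np.array([440,250,400.]),Q).round(3), delta([480,-365,400],np.array([560,0,400.]),Q).round(3))
E
```

```text
[[0.0, -0.95, -0.31, 80.86], [1.0, 0.0, -0.0, -0.74], [0.0, -0.31, 0.95, 31.89], [0.0, 0.0, 0.0, 1.0]] 69.36277704503819
[289.11034564 609.7810536  403.84507573] [-1.452 -1.302  0.021] [-1.078e+00 -8.720e-01  1.000e-03] [-0.421 -1.82   0.003]
```

Emit:
{"method": "carry_out", "body": {
  "delta_pos": [
    [-0.207, -0.186, 0.003],
    [-0.207, -0.186, 0.003],
    [-0.207, -0.186, 0.003],
    [-0.207, -0.186, 0.003],
    [-0.207, -0.186, 0.003],
    [-0.207, -0.186, 0.003],
    [-0.207, -0.186, 0.003],
    [0, 0, 0],
    [0, 0, 0]
  ],
  "dr": [
    [0, 0, 0],
    [0, 0, 0],
    [0, 0, 0],
    [0, 0, 0],
    [0, 0, 0],
    [0, 0, 0],
    [0, 0, 0],
    [0, 0, 0],
    [0, 0, 0]
  ]
}}

```text
t: 1.32
tcp_pos: [439.4, 250.4, 400.5]
ee_rot: [-0.0, 0.22, 0.976, 0.0]
contact_force: [-0.3, 0.2, 0.6]
gripper_width: 85.6
gripper_force: 0.0
```

```bash
python3 - <<'E'
from h import *
grab('wrist','wblock.png'); import shutil; shutil.copy('cam_wrist.npz','cam_wblock.npz')
p,Q=pose(); print(p,Q.as_matrix().round(3),delta([560,-0,400]).round(3))
E
```

```text
[439.16416327 250.99708364 400.46397742] [[-0.904  0.428 -0.   ]
 [ 0.428  0.904  0.   ]
 [ 0.     0.    -1.   ]] [-1.083 -0.876  0.002]
```

View pics/wblock.png

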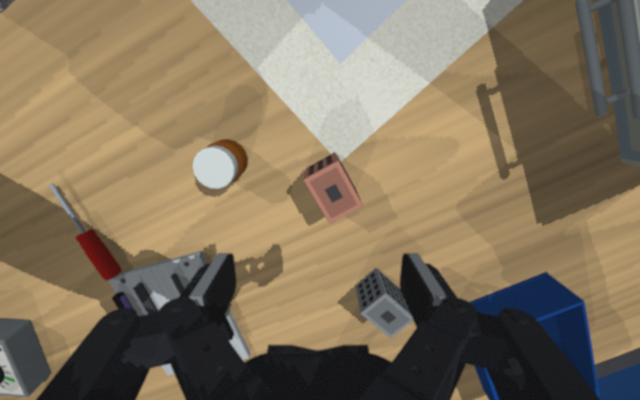

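The pink block's top face has corners near (306,182), (340,168), (361,209) and (327,223). The jar's cap is at (215,167) and the grey block at (387,300).

```bash
python3 - <<'E'
from h import *
c=dict(np.load('cam_wblock.npz'))
P=world(c,[(306,183),(340,168),(361,209),(327,222.5)],62)[:,:2]
print(P.round(1),P.mean(0))
for i in range(4):
    e=P[(i+1)%4]-P[i]; print(np.linalg.norm(e).round(1),np.degrees(np.arctan2(e[1],e[0])).round(1))
print(world(c,[(215,167)],60))
im=cv2.imread('pics/wblock.png')[150:240,290:380]
hsv=cv2.cvtColor(cv2.GaussianBlur(im,(3,3),0),cv2.COLOR_BGR2HSV)
print(im[30,40],hsv[30,40],hsv[15,30],hsv[5,70],hsv[60,20])
E
```

```text
[[436.3 236.9]
 [437.  277.5]
 [490.3 279.8]
 [488.8 238. ]] [463.10411327 258.07233588]
40.6 89.0
53.4 2.4
41.8 -92.1
52.6 -178.8
[[377.80932672 154.88571316  60.        ]]
[ 90 103 145] [  7  96 144] [ 3 53 48] [ 18 100 173] [ 19  96 119]
```

Emit:
{"method": "carry_out", "body": {
  "delta_pos": [
    [-0.217, -0.175, 0],
    [-0.217, -0.175, 0],
    [-0.217, -0.175, 0],
    [-0.217, -0.175, 0],
    [-0.217, -0.175, 0],
    [0, 0, 0],
    [0, 0, 0]
  ],
  "dr": [
    [0, 0, 0],
    [0, 0, 0],
    [0, 0, 0],
    [0, 0, 0],
    [0, 0, 0],
    [0, 0, 0],
    [0, 0, 0]
  ]
}}

```text
t: 2.25
tcp_pos: [560.5, 0.7, 400.1]
ee_rot: [-0.001, 0.219, 0.976, 0.0]
contact_force: [0.1, 0.2, -0.7]
gripper_width: 85.4
gripper_force: 0.0
```

```bash
python3 - <<'E'
from h import *
grab('wrist','wjig.png'); import shutil; shutil.copy('cam_wrist.npz','cam_wjig.npz')
print(delta([480,-365,400]).round(3))
E
```

```text
[-0.417 -1.827  0.   ]
```

View pics/wjig.png

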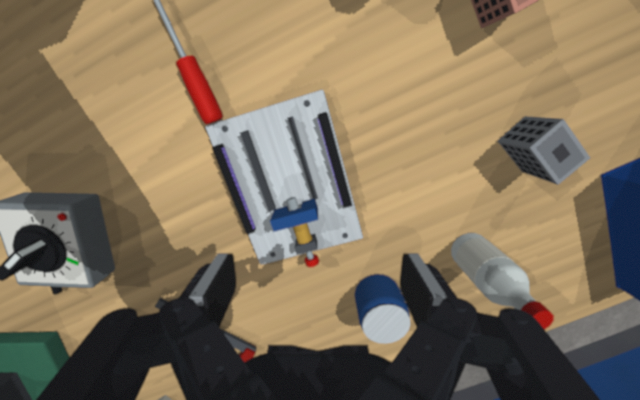

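The jig plate's corners are near (206,126), (325,91), (363,237) and (260,263). The stop bridge is at (295,213), the plunger tail at (311,260) and the dial at (40,250).

```bash
python3 - <<'E'
import cv2
im=cv2.imread('pics/wjig.png')[85:270,198:373]
cv2.imwrite('pics/wjig_c.png',cv2.resize(im,None,fx=3.2,fy=3.2,interpolation=cv2.INTER_CUBIC))
E
```

```text
(no output)
```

View pics/wjig_c.png

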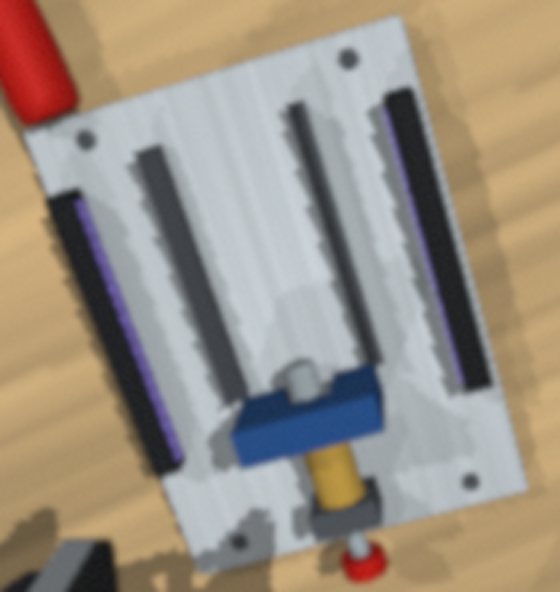

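Emit:
{"method": "carry_out", "body": {
  "delta_pos": [
    [-0.06, -0.261, 0],
    [-0.06, -0.261, 0],
    [-0.06, -0.261, 0],
    [-0.06, -0.261, 0],
    [-0.06, -0.261, 0],
    [-0.06, -0.261, 0],
    [-0.06, -0.261, 0],
    [0, 0, 0],
    [0, 0, 0]
  ],
  "dr": [
    [0, 0, 0],
    [0, 0, 0],
    [0, 0, 0],
    [0, 0, 0],
    [0, 0, 0],
    [0, 0, 0],
    [0, 0, 0],
    [0, 0, 0],
    [0, 0, 0]
  ]
}}

```text
t: 3.42
tcp_pos: [480.5, -365.2, 400.3]
ee_rot: [-0.0, 0.219, 0.976, 0.0]
contact_force: [-0.5, -0.6, -1.0]
gripper_width: 85.3
gripper_force: 0.0
```

```bash
python3 - <<'E'
from h import *
f,c=grab('wrist','wdial_f.png'); import shutil; shutil.copy('cam_wrist.npz','cam_wdial.npz')
u=proj(c,[488,-365,80])[0]; x0=int(np.clip(u[0]-100,0,440)); y0=int(np.clip(u[1]-75,0,250))
print(u,x0,y0,pose()[0])
im=cv2.imread('pics/wdial_f.png')[y0:y0+150,x0:x0+200]
cv2.imwrite('pics/wdial.png',cv2.resize(im,None,fx=4,fy=4,interpolation=cv2.INTER_CUBIC))
E
```

```text
[321.3839261  191.07425079] 221 116 [ 480.63402967 -364.83006421  400.39582357]
```

View pics/wdial.png

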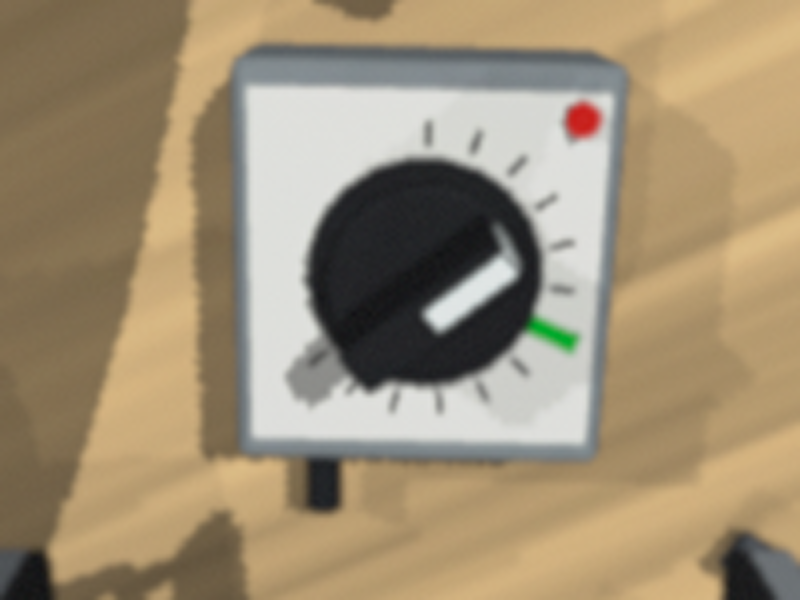

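The crop shows the plate corners at (27,132), (400,15), (527,492) and (200,572). The stop's top edge runs from (235,433) to (381,400). In the dial crop, the white top has corners (245,83), (614,92), (586,446) and (250,440). The pointer runs from (430,325) to (515,265) and the green tick is at (553,334).

```bash
python3 - <<'E'
from h import *
from scipy.optimize import least_squares
c=dict(np.load('cam_wdial.npz')); px=lambda a:np.array(a,float)/4+[221-.375,116-.375]
W=world(c,px([(245,83),(614,92),(586,446),(250,440)]),50)[:,:2]; print('top corners',W.round(1),W.mean(0))
for i in range(4):
    e=W[(i+1)%4]-W[i]; print(np.linalg.norm(e).round(1),np.degrees(np.arctan2(e[1],e[0])).round(1))
ticks=[(428,132),(476,142),(517,165),(546,202),(562,244),(563,290),(519,367),(483,393),(439,400),(393,400),(355,385)]
T=world(c,px(ticks),50)[:,:2]
s=least_squares(lambda p:np.hypot(*(T-p[:2]).T)-p[2],[488,-365,40]); print('ring',s.x,np.abs(s.fun).max())
a=s.x[:2]; g=world(c,px([(553,334)]),50)[0,:2]; tg=np.arctan2(*(g-a)[::-1]); print('green',g,np.hypot(*(g-a)),np.degrees(tg))
print('tick ang',np.degrees(np.arctan2(T[:,1]-a[1],T[:,0]-a[0])).round(1))
for z in (85,92,99,106):
    P=world(c,px([(430,325),(515,265)]),z)[:,:2]; e=P[1]-P[0]; print(z,P.round(1).tolist(),np.linalg.norm(e),np.degrees(np.arctan2(e[1],e[0])),np.hypot(*(P[1]-a)))
# jig
c=dict(np.load('cam_wjig.npz')); px=lambda a:np.array(a,float)/3.2+[198-.34,85-.34]
uv=px([(27,132),(400,15),(527,492),(200,572),(235,433),(381,400)])
L=np.array([(-95,75,12),(-95,-75,12),(105,-75,12),(105,75,12),(30,28,52),(30,-28,52)],float)
L[:,1]*=-1 if 0 else 1
def f(p,A=L):
    M=R.from_euler('z',p[2]).as_matrix(); return proj(c,A@M.T+[p[0],p[1],0])
s=least_squares(lambda p:(f(p)-uv)[:4].ravel(),[570,-45,-.12]); print('jig',s.x,np.degrees(s.x[2])); print((f(s.x)-uv).round(1))
print(world(c,uv[:4],12).round(1))
# rail inner tops
print('rails',((f(s.x,np.array([(-76,25,26),(28,25,26),(-76,-25,26),(28,-25,26)],float))-[197.66,84.66])*3.2).round(0))
E
```

```text
top corners [[ 421.8 -381. ]
 [ 466.8 -291.3]
 [ 560.9 -337.9]
 [ 516.  -428.3]] [ 491.40954638 -359.62970461]
100.4 63.4
105.0 -26.4
100.9 -116.4
105.4 153.4
ring [ 491.29745225 -359.22048802   39.91000129] 0.8155513975830715
green [ 523.88458922 -333.21608419] 41.69113231962944 38.589725936264266
tick ang [154.1 134.6 115.6  96.2  77.1  57.5  19.    0.2 -18.6 -38.4 -55.9]
85 [[495.2, -360.8], [489.9, -334.6]] 26.711408771426626 101.54546159575027 24.65949626551007
92 [[493.1, -360.0], [487.8, -334.5]] 26.051882569452392 101.5454615957502 24.941393616946428
99 [[490.9, -359.3], [485.8, -334.4]] 25.392356367478172 101.54546159575024 25.385646989808123
106 [[488.7, -358.6], [483.8, -334.4]] 24.732830165503948 101.54546159575031 25.98393020071831
jig [ 5.64771330e+02 -4.91724503e+01 -2.43487824e-02] -1.395082467832725
[[ 100.9  -32.7]
 [-126.2   56.5]
 [ -92.7   36.2]
 [ 107.9  -27.4]
 [  42.5   -7.4]
 [ -45.8   20.6]]
[[ 452.7  -98.2   12. ]
 [ 475.6   46.4   12. ]
 [ 671.5   14.8   12. ]
 [ 646.2 -130.1   12. ]]
rails [[244. 136.]
 [363. 384.]
 [123. 193.]
 [249. 432.]]
```

Emit:
{"method": "carry_out", "body": {
  "delta_pos": [
    [-0.037, 0.047, 0],
    [0, 0, 0.11],
    [0, 0, 0.11],
    [0, 0, 0.11],
    [0, 0, 0.11],
    [0, 0, 0.11],
    [0, 0, 0.11],
    [0, 0, 0.12],
    [0, 0, 0],
    [0, 0, 0]
  ],
  "dr": [
    [0, 0, 0],
    [0, 0, 0.049],
    [0, 0, 0.049],
    [0, 0, 0.049],
    [0, 0, 0.049],
    [0, 0, 0.049],
    [0, 0, 0.05],
    [0, 0, 0],
    [0, 0, 0],
    [0, 0, 0]
  ]
}}

```text
t: 4.72
tcp_pos: [491.5, -360.9, 245.5]
ee_rot: [0.001, 0.632, 0.775, -0.0]
contact_force: [-0.5, 0.7, 0.1]
gripper_width: 85.7
gripper_force: 0.0
```

```bash
python3 - <<'E'
from h import *
from scipy.optimize import least_squares
p,Q=pose(); print(p,Q.as_matrix().round(3).tolist(),delta([491.3,-359.4,244]).round(3),turn(np.radians(11.5)).round(4),r.state()['contact_force'])
c=dict(np.load('cam_wjig.npz')); px=lambda a:np.array(a,float)/3.2+[198-.34,85-.34]
uv=px([(27,132),(400,15),(527,492),(200,572),(235,433),(381,400)])
L=np.array([(-95,-75,12),(-95,75,12),(105,75,12),(105,-75,12),(30,-28,52),(30,28,52)],float)
def f(p,A=L):
    M=R.from_euler('z',p[2]).as_matrix(); return proj(c,A@M.T+[p[0],p[1],0])
s=least_squares(lambda p:(f(p)-uv)[:4].ravel(),[570,-45,-.12]); print('jig',s.x,np.degrees(s.x[2])); print((f(s.x)-uv).round(1))
print('rails',((f(s.x,np.array([(-76,25,26),(28,25,26),(-76,-25,26),(28,-25,26)],float))-[197.66,84.66])*3.2).round(0))
E
```

```text
[ 491.49619163 -360.9283267   245.54189821] [[-0.201, 0.98, 0.001], [0.98, 0.201, -0.001], [-0.001, 0.001, -1.0]] [0.008 0.001 0.008] [0.0003 0.0004 0.0006] [-0.45288409  0.65598371  0.0565043 ]
jig [ 5.57021946e+02 -4.12368698e+01 -1.62132765e-01] -9.289523128926097
[[-1.8 -0.5]
 [ 1.3 -0.8]
 [ 1.   0.4]
 [-0.5  1.9]
 [-1.8  0.6]
 [-2.1 -1.3]]
rails [[285. 105.]
 [366. 370.]
 [154. 145.]
 [245. 403.]]
```

Emit:
{"method": "carry_out", "body": {
  "delta_pos": [
    [0.008, 0, 0],
    [0, 0, 0],
    [0, 0, 0],
    [0, 0, 0],
    [0, 0, 0],
    [0, 0, 0],
    [0, 0, 0],
    [0, 0, 0]
  ],
  "dr": [
    [0, 0, 0],
    [0, 0, 0],
    [0, 0, 0],
    [0, 0, 0],
    [0, 0, 0],
    [0, 0, 0],
    [0, 0, 0],
    [0, 0, 0]
  ],
  "claw": 1,
  "squeeze": 30
}}

```text
t: 5.72
tcp_pos: [491.2, -359.8, 245.1]
ee_rot: [0.002, 0.633, 0.774, 0.001]
contact_force: [5.3, 0.9, 0.3]
gripper_width: 13.3
gripper_force: 36.8
```

Emit:
{"method": "carry_out", "body": {
  "delta_pos": [
    [0, 0, 0],
    [0, 0, 0],
    [0, 0, 0],
    [0, 0, 0],
    [0, 0, 0],
    [0, 0, 0],
    [0, 0, 0],
    [0, 0, 0],
    [0, 0, 0],
    [0, 0, 0]
  ],
  "dr": [
    [0, 0, 0.0496],
    [0, 0, 0.0496],
    [0, 0, 0.0496],
    [0, 0, 0.0496],
    [0, 0, 0.0496],
    [0, 0, 0.0496],
    [0, 0, 0.0496],
    [0, 0, 0],
    [0, 0, 0],
    [0, 0, 0]
  ]
}}

```text
t: 6.98
tcp_pos: [490.6, -359.6, 245.1]
ee_rot: [-0.0, 0.942, 0.335, 0.001]
contact_force: [3.0, 3.6, 5.4]
gripper_width: 13.5
gripper_force: 37.5
```

```bash
python3 - <<'E'
from h import *
p,Q=pose(); m=Q.as_matrix(); print(p,np.degrees(np.arctan2(m[1,1],m[0,1])),r.state()['contact_force'],r.state()['ft_torque'])
E
```

```text
[ 490.64759893 -359.62409114  245.07951935] -50.89390006401052 [3.03012495 3.58440048 5.43260811] [ 0.92261662 -0.33828677  0.08351755]
```

Emit:
{"method": "carry_out", "body": {
  "delta_pos": [
    [0, 0, 0],
    [0, 0, 0],
    [0, 0, 0],
    [0, 0, 0],
    [0, 0, -0.15],
    [0, 0, -0.25],
    [0, 0, -0.25],
    [0, 0, -0.13],
    [0, 0, 0],
    [0, 0, 0]
  ],
  "dr": [
    [0, 0, 0],
    [0, 0, 0],
    [0, 0, 0],
    [0, 0, 0],
    [0, 0, 0],
    [0, 0, 0],
    [0, 0, 0],
    [0, 0, 0],
    [0, 0, 0],
    [0, 0, 0]
  ],
  "claw": -1
}}

```text
t: 8.22
tcp_pos: [490.0, -359.7, 398.6]
ee_rot: [-0.001, 0.943, 0.334, -0.001]
contact_force: [0.6, 0.6, -0.3]
gripper_width: 85.5
gripper_force: 0.0
```

```bash
python3 - <<'E'
from h import *
f,c=grab('wrist','wdial2_f.png'); import shutil; shutil.copy('cam_wrist.npz','cam_wdial2.npz')
u=proj(c,[491,-359,80])[0]; x0=int(np.clip(u[0]-100,0,440)); y0=int(np.clip(u[1]-75,0,250))
print(u,x0,y0)
im=cv2.imread('pics/wdial2_f.png')[y0:y0+150,x0:x0+200]
cv2.imwrite('pics/wdial2.png',cv2.resize(im,None,fx=4,fy=4,interpolation=cv2.INTER_CUBIC))
p,Q=pose(); m=Q.as_matrix(); print(p,np.degrees(np.arctan2(m[1,1],m[0,1])))
E
```

```text
[318.21128968 183.10340494] 218 108
[ 489.90985734 -359.60742857  397.97724175] -50.96610148211042
```

View pics/wdial2.png

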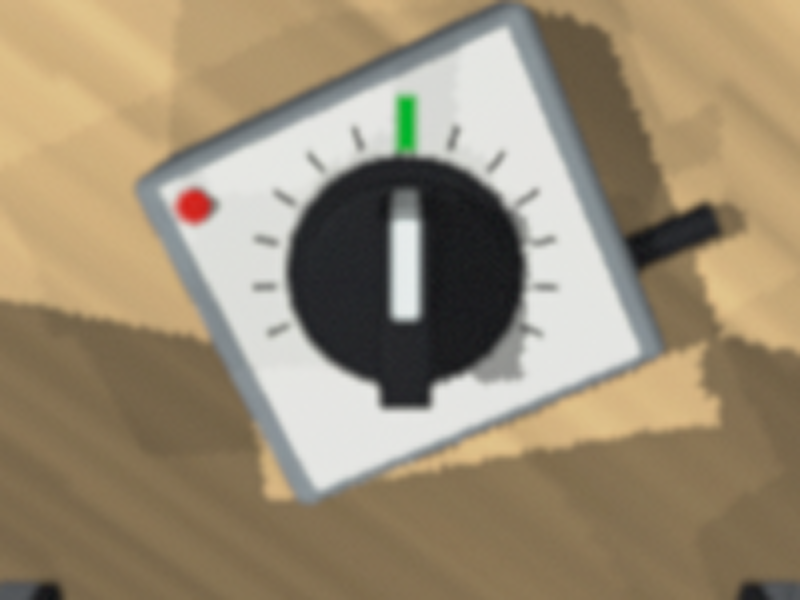

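The pointer at (405,250) now points straight at the green tick at (406,125), so the dial is set. Next is the block.

Emit:
{"method": "carry_out", "body": {
  "delta_pos": [
    [0.167, -0.226, 0],
    [0.167, -0.226, 0],
    [0.167, -0.226, 0],
    [0.167, -0.226, 0],
    [0.167, -0.226, 0],
    [0.167, -0.226, 0],
    [0.167, -0.226, 0],
    [0.167, -0.226, 0],
    [0.167, -0.226, 0],
    [0.167, -0.226, 0],
    [0.167, -0.226, 0],
    [0, 0, 0.125],
    [0, 0, 0.125],
    [0, 0, 0.125],
    [0, 0, 0.125],
    [0, 0, 0],
    [0, 0, 0]
  ],
  "dr": [
    [0, 0, 0],
    [0, 0, 0],
    [0, 0, 0],
    [0, 0, 0],
    [0, 0, 0],
    [0, 0, 0],
    [0, 0, 0],
    [0, 0, 0],
    [0, 0, 0],
    [0, 0, 0],
    [0, 0, 0],
    [0, 0, 0.0517],
    [0, 0, 0.0517],
    [0, 0, 0.0517],
    [0, 0, 0.0517],
    [0, 0, 0],
    [0, 0, 0]
  ]
}}

```text
t: 10.4
tcp_pos: [462.6, 257.7, 300.4]
ee_rot: [0.0, 1.0, 0.017, -0.0]
contact_force: [0.5, -0.6, 0.3]
gripper_width: 85.4
gripper_force: 0.0
```

```bash
python3 - <<'E'
from h import *
f,c=grab('wrist','wb2_f.png'); import shutil; shutil.copy('cam_wrist.npz','cam_wb2.npz')
u=proj(c,[463,258,62])[0]; x0=int(np.clip(u[0]-100,0,440)); y0=int(np.clip(u[1]-75,0,250))
print(u,x0,y0)
im=cv2.imread('pics/wb2_f.png')[y0:y0+150,x0:x0+200]
cv2.imwrite('pics/wb2.png',cv2.resize(im,None,fx=4,fy=4,interpolation=cv2.INTER_CUBIC))
p,Q=pose(); m=Q.as_matrix(); print(p,np.degrees(np.arctan2(m[1,1],m[0,1])))
E
```

```text
[316.0838908  212.49956218] 216 137
[462.85178591 257.75169162 301.17022248] -88.08605440739905
```

View pics/wb2.png

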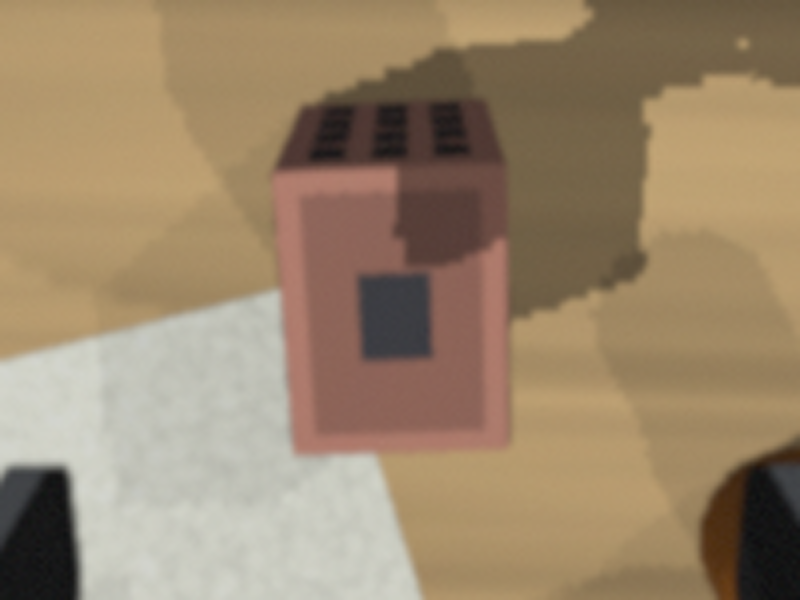

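The block's top face has corners (275,172), (504,163), (511,447) and (295,453).

```bash
python3 - <<'E'
from h import *
c=dict(np.load('cam_wb2.npz'))
P=world(c,np.array([(275,172),(504,163),(511,447),(295,453.)])/4+[215.6,136.6],62)[:,:2]
print(P.round(1),P.mean(0))
for i in range(4):
    e=P[(i+1)%4]-P[i]; print(np.linalg.norm(e).round(1),np.degrees(np.arctan2(e[1],e[0])).round(1))
m=P.mean(0); print(delta([m[0],m[1],196]).round(3))
E
```

```text
[[488.2 282.2]
 [491.3 240.1]
 [433.  235.2]
 [430.2 278.4]] [460.66712594 258.98924547]
42.2 -85.7
58.6 -175.2
43.3 93.7
58.2 3.8
[-0.011 -0.006  0.526]
```

Emit:
{"method": "carry_out", "body": {
  "delta_pos": [
    [-0.011, -0.006, 0],
    [0, 0, 0.22],
    [0, 0, 0.22],
    [0, 0, 0.09],
    [0, 0, 0],
    [0, 0, 0]
  ],
  "dr": [
    [0, 0, -0.0133],
    [0, 0, 0],
    [0, 0, 0],
    [0, 0, 0],
    [0, 0, 0],
    [0, 0, 0]
  ]
}}

```text
t: 11.2
tcp_pos: [461.4, 259.2, 196.5]
ee_rot: [-0.001, 0.999, 0.037, 0.002]
contact_force: [0.8, 0.9, 0.1]
gripper_width: 85.5
gripper_force: 0.0
```

Emit:
{"method": "carry_out", "body": {
  "delta_pos": [
    [0, 0, 0],
    [0, 0, 0],
    [0, 0, 0],
    [0, 0, 0],
    [0, 0, 0],
    [0, 0, 0]
  ],
  "dr": [
    [0, 0, 0],
    [0, 0, 0],
    [0, 0, 0],
    [0, 0, 0],
    [0, 0, 0],
    [0, 0, 0]
  ],
  "claw": 1,
  "squeeze": 60
}}

```text
t: 11.95
tcp_pos: [460.9, 259.1, 195.6]
ee_rot: [-0.0, 0.999, 0.037, 0.001]
contact_force: [-0.6, 1.0, 5.8]
gripper_width: 43.5
gripper_force: 61.8
```

Emit:
{"method": "carry_out", "body": {
  "delta_pos": [
    [0, 0, -0.15],
    [0, 0, -0.25],
    [0, 0, -0.25],
    [0, 0, 0],
    [0, 0, 0]
  ],
  "dr": [
    [0, 0, 0],
    [0, 0, 0],
    [0, 0, 0],
    [0, 0, 0],
    [0, 0, 0]
  ]
}}

```text
t: 12.58
tcp_pos: [459.6, 258.5, 322.8]
ee_rot: [0.0, 0.999, 0.037, -0.001]
contact_force: [-0.2, 0.7, -2.4]
gripper_width: 43.5
gripper_force: 61.6
```

```bash
python3 - <<'E'
from h import *
p,Q=pose(); m=Q.as_matrix(); yw=np.degrees(np.arctan2(m[1,1],m[0,1])); print(p,yw)
a=np.radians(-9.29); ex=np.array([np.cos(a),np.sin(a),0]); J=np.array([557.0,-41.2,0])
T=J-60*ex; T[2]=300; print(T,delta(T).round(3),turn(np.radians(-99.29)).round(4))
E
```

```text
[459.5600289  258.51525373 322.82959352] -85.79479973965391
[497.78696561 -31.51410521 300.        ] [0.085 1.46  0.115] [0.0004 0.0009 0.075 ]
```

Emit:
{"method": "carry_out", "body": {
  "delta_pos": [
    [0.014, 0.243, 0],
    [0.014, 0.243, 0],
    [0.014, 0.243, 0],
    [0.014, 0.243, 0],
    [0.014, 0.243, 0],
    [0.014, 0.243, 0],
    [0, 0, 0.058],
    [0, 0, 0.057],
    [0, 0, 0],
    [0, 0, 0]
  ],
  "dr": [
    [0, 0, 0],
    [0, 0, 0],
    [0, 0, 0],
    [0, 0, 0],
    [0, 0, 0],
    [0, 0, 0],
    [0, 0, 0.0375],
    [0, 0, 0.0375],
    [0, 0, 0],
    [0, 0, 0]
  ]
}}

```text
t: 13.82
tcp_pos: [498.1, -30.6, 300.3]
ee_rot: [-0.0, 0.997, -0.08, -0.001]
contact_force: [-0.5, 0.4, -2.6]
gripper_width: 43.4
gripper_force: 62.2
```

```bash
python3 - <<'E'
from h import *
f,c=grab('wrist','wj2_f.png'); import shutil; shutil.copy('cam_wrist.npz','cam_wj2.npz')
im=cv2.imread('pics/wj2_f.png')[20:320,120:520]
cv2.imwrite('pics/wj2.png',cv2.resize(im,None,fx=2,fy=2,interpolation=cv2.INTER_CUBIC))
p,Q=pose(); m=Q.as_matrix(); print(p,np.degrees(np.arctan2(m[1,1],m[0,1])))
E
```

```text
[498.29913879 -30.56131505 300.96918957] -99.19940314812688
```

View pics/wj2.png

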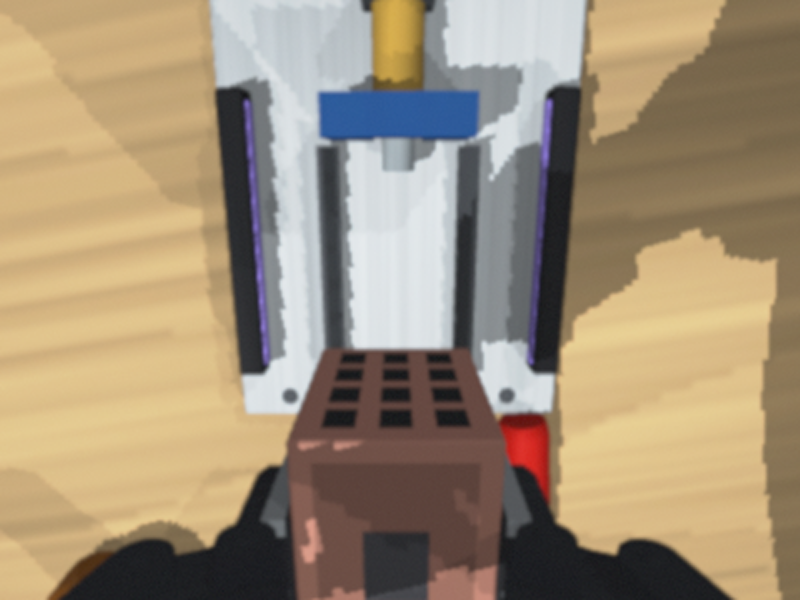

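The plate's near corners are at (247,412) and (554,412). The stop's top spans u 320–478, the plunger tip is at (397,155) and the block's leading bottom edge runs from (325,349) to (470,349).

```bash
python3 - <<'E'
from h import *
c=dict(np.load('cam_wj2.npz')); px=lambda a:np.array(a,float)/2+[119.75,19.75]
a=np.radians(-9.29); J=np.array([557.02,-41.24])
ex=np.array([np.cos(a),np.sin(a)]); ey=np.array([-ex[1],ex[0]])
def jf(uv,z):
    d=world(c,px(uv),z)[:,:2]-J; return np.c_[d@ex,d@ey].round(1).tolist()
print('plate near corners',jf([(247,412),(554,412)],12))
print('plate side edges',jf([(212,10),(586,10)],12))
print('stop top edges',jf([(320,92),(478,92),(322,138),(477,138)],52))
print('rail inner near tops', jf([(346,345),(455,345),(338,150),(459,150)],26))
print('tip',jf([(397,170)],32))
zb=301-195.6
print('block bottom lead',jf([(325,349),(470,349)],zb),'top',jf([(288,440),(505,440)],zb+62))
p,Q=pose(); print('tcp',(p[:2]-J)@ex,(p[:2]-J)@ey)
E
```

```text
plate near corners [[-93.3, 72.2], [-93.0, -76.6]]
plate side edges [[79.3, 73.0], [79.6, -74.7]]
stop top edges [[44.6, 26.5], [44.7, -27.9], [29.6, 26.3], [29.7, -28.2]]
rail inner near tops [[-54.8, 22.0], [-54.7, -25.8], [26.2, 23.2], [26.3, -24.7]]
tip [[18.6, -0.2]]
block bottom lead [[-31.2, 21.2], [-31.1, -21.7]] top [[-29.8, 21.1], [-29.7, -20.9]]
tcp -59.67454988653778 1.0592209308698781
```

Emit:
{"method": "carry_out", "body": {
  "delta_pos": [
    [0.155, 0.007, 0],
    [0, 0, 0],
    [0, 0, 0.2],
    [0, 0, 0.1],
    [0, 0, 0.06],
    [0, 0, 0.05],
    [0, 0, 0.03],
    [0, 0, 0],
    [0, 0, 0]
  ],
  "dr": [
    [0, 0, -0.0022],
    [0, 0, 0],
    [0, 0, 0],
    [0, 0, 0],
    [0, 0, 0],
    [0, 0, 0],
    [0, 0, 0],
    [0, 0, 0],
    [0, 0, 0]
  ]
}}

```text
t: 15.0
tcp_pos: [529.1, -37.2, 214.2]
ee_rot: [0.0, 0.997, -0.078, 0.001]
contact_force: [0.6, 0.1, -2.1]
gripper_width: 43.3
gripper_force: 62.2
```

Emit:
{"method": "carry_out", "body": {
  "delta_pos": [
    [0, 0, 0.01],
    [0, 0, 0.007],
    [0, 0, 0],
    [0, 0, 0]
  ],
  "dr": [
    [0, 0, 0],
    [0, 0, 0],
    [0, 0, 0],
    [0, 0, 0]
  ]
}}

```text
t: 15.5
tcp_pos: [528.8, -37.2, 210.1]
ee_rot: [-0.0, 0.997, -0.078, -0.0]
contact_force: [-0.6, -0.1, -1.9]
gripper_width: 43.3
gripper_force: 62.2
```

```bash
python3 - <<'E'
from h import *
f,c=grab('wrist','wj3_f.png'); import shutil; shutil.copy('cam_wrist.npz','cam_wj3.npz')
im=cv2.imread('pics/wj3_f.png')[0:300,120:520]
cv2.imwrite('pics/wj3.png',cv2.resize(im,None,fx=2,fy=2,interpolation=cv2.INTER_CUBIC))
a=np.radians(-9.29); J=np.array([557.02,-41.24]); ex=np.array([np.cos(a),np.sin(a)]); ey=np.array([-ex[1],ex[0]])
p,Q=pose(); print('tcp',(p[:2]-J)@ex,(p[:2]-J)@ey,p[2],r.state()['contact_force'])
m=Q.as_matrix(); print(np.degrees(np.arctan2(m[1,1],m[0,1])))
E
```

```text
tcp -28.491048579251927 -0.5283656071104278 210.13629164048407 [-0.32999843 -0.22686907 -1.34456712]
-98.89907202388089
```

View pics/wj3.png

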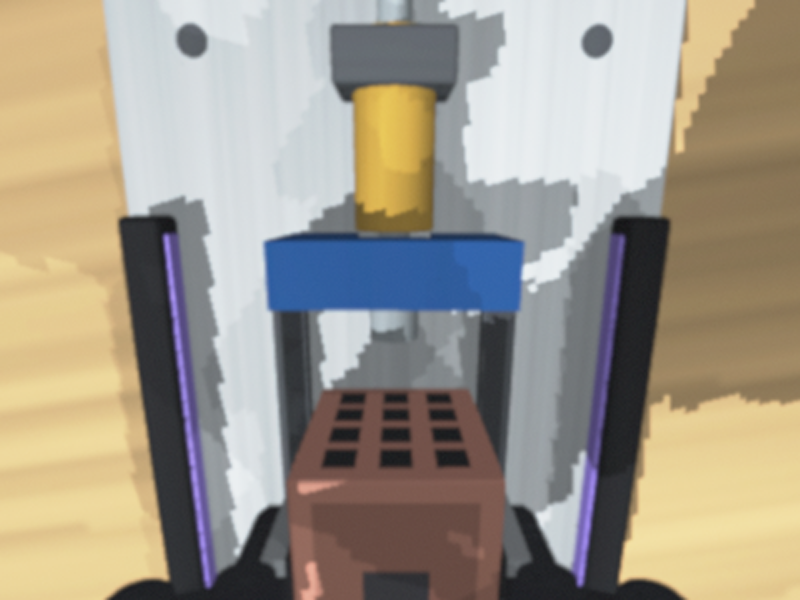

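The block is between the rails, with its bottom edge from (325,390) to (470,390). It sits about 1 mm right of centre, since the stop's middle is at u=394. I'll nudge it left, then lower it to contact.

Emit:
{"method": "carry_out", "body": {
  "delta_pos": [
    [0, -0.005, 0.005],
    [0, 0, 0.004],
    [0, 0, 0],
    [0, 0, 0]
  ],
  "dr": [
    [0, 0, 0],
    [0, 0, 0],
    [0, 0, 0],
    [0, 0, 0]
  ]
}}

```text
t: 16.05
tcp_pos: [529.0, -36.2, 208.3]
ee_rot: [-0.0, 0.997, -0.078, -0.0]
contact_force: [-0.0, 0.0, -1.3]
gripper_width: 43.2
gripper_force: 62.2
```

Emit:
{"method": "carry_out", "body": {
  "delta_pos": [
    [0, 0, 0.004],
    [0, 0, 0],
    [0, 0, 0]
  ],
  "dr": [
    [0, 0, 0],
    [0, 0, 0],
    [0, 0, 0]
  ]
}}

```text
t: 16.42
tcp_pos: [529.0, -36.2, 207.7]
ee_rot: [0.0, 0.997, -0.078, 0.0]
contact_force: [-0.4, -0.6, -1.0]
gripper_width: 43.2
gripper_force: 62.4
```

Emit:
{"method": "carry_out", "body": {
  "delta_pos": [
    [0, 0, 0.003],
    [0, 0, 0],
    [0, 0, 0]
  ],
  "dr": [
    [0, 0, 0],
    [0, 0, 0],
    [0, 0, 0]
  ]
}}

```text
t: 16.8
tcp_pos: [529.1, -36.2, 207.6]
ee_rot: [0.0, 0.997, -0.078, -0.0]
contact_force: [-2.6, 0.3, 6.2]
gripper_width: 43.6
gripper_force: 62.8
```

Emit:
{"method": "carry_out", "body": {
  "delta_pos": [
    [0, 0, 0.003],
    [0, 0, 0],
    [0, 0, 0]
  ],
  "dr": [
    [0, 0, 0],
    [0, 0, 0],
    [0, 0, 0]
  ]
}}

```text
t: 17.18
tcp_pos: [529.2, -36.2, 207.7]
ee_rot: [0.0, 0.997, -0.078, -0.0]
contact_force: [-5.2, 1.0, 9.1]
gripper_width: 43.3
gripper_force: 63.5
```

Emit:
{"method": "carry_out", "body": {
  "delta_pos": [
    [0, 0, -0.003],
    [0.03, 0, 0],
    [0.03, 0, 0],
    [0.025, 0, 0],
    [0, 0, 0],
    [0, 0, 0]
  ],
  "dr": [
    [0, 0, 0],
    [0, 0, 0],
    [0, 0, 0],
    [0, 0, 0],
    [0, 0, 0],
    [0, 0, 0]
  ]
}}

```text
t: 17.92
tcp_pos: [545.8, -38.8, 207.7]
ee_rot: [-0.0, 0.997, -0.077, -0.001]
contact_force: [-4.5, 0.2, 7.4]
gripper_width: 43.2
gripper_force: 63.5
```

Emit:
{"method": "carry_out", "body": {
  "delta_pos": [
    [0.015, 0, 0],
    [0.015, 0, 0],
    [0.01, 0, 0],
    [0, 0, 0],
    [0, 0, 0]
  ],
  "dr": [
    [0, 0, 0],
    [0, 0, 0],
    [0, 0, 0],
    [0, 0, 0],
    [0, 0, 0]
  ]
}}

```text
t: 18.55
tcp_pos: [551.5, -39.6, 208.0]
ee_rot: [-0.001, 0.997, -0.077, -0.008]
contact_force: [-19.2, 1.1, 22.6]
gripper_width: 43.6
gripper_force: 64.9
```

Emit:
{"method": "carry_out", "body": {
  "delta_pos": [
    [0, 0, -0.005],
    [0, 0, 0],
    [0, 0, 0]
  ],
  "dr": [
    [0, 0, 0],
    [0, 0, 0],
    [0, 0, 0]
  ]
}}

```text
t: 18.92
tcp_pos: [551.3, -39.6, 208.0]
ee_rot: [-0.001, 0.997, -0.077, -0.007]
contact_force: [-16.8, 0.8, 17.4]
gripper_width: 43.8
gripper_force: 64.1
```

```bash
python3 - <<'E'
from h import *
p,Q=pose(); print(p,Q.as_matrix().round(4).tolist(),r.state()['contact_force'],r.state()['ft_torque'])
E
```

```text
[551.29545738 -39.57196641 208.00889895] [[0.988, -0.1536, -0.0149], [-0.1536, -0.9881, 0.0022], [-0.015, 0.0001, -0.9999]] [-16.75692614   0.79072596  17.41360284] [0.19056767 2.66850077 0.00746995]
```

Emit:
{"method": "carry_out", "body": {
  "delta_pos": [
    [0, 0, -0.005],
    [0, 0, 0],
    [0, 0, 0]
  ],
  "dr": [
    [0, 0.004, 0],
    [0, 0, 0],
    [0, 0, 0]
  ]
}}

```text
t: 19.3
tcp_pos: [551.0, -39.5, 207.7]
ee_rot: [-0.0, 0.997, -0.077, -0.001]
contact_force: [-14.4, 1.9, 11.2]
gripper_width: 43.4
gripper_force: 63.5
```

Emit:
{"method": "carry_out", "body": {
  "delta_pos": [
    [0.01, 0, 0],
    [0.01, 0, 0],
    [0, 0, 0],
    [0, 0, 0]
  ],
  "dr": [
    [0, 0, 0],
    [0, 0, 0],
    [0, 0, 0],
    [0, 0, 0]
  ]
}}

```text
t: 19.8
tcp_pos: [554.4, -40.1, 207.8]
ee_rot: [-0.0, 0.997, -0.077, -0.003]
contact_force: [-17.4, 0.8, 14.4]
gripper_width: 43.3
gripper_force: 63.8
```

```bash
cat > st.py <<'E'
from h import *
a=np.radians(-9.0); ex=np.array([np.cos(a),np.sin(a)]); ey=np.array([-ex[1],ex[0]]); J=np.array([557.02,-41.24])-1.2*ey
p,Q=pose(); g=p+155*Q.as_matrix()[:,2]; d=(g[:2]-J)
print('grasp jig',d@ex,d@ey,'z',g[2],'x-axis pitch',Q.as_matrix()[2,0],r.state()['contact_force'].round(1),r.state()['ft_torque'].round(2))
E
python3 st.py
```

```text
grasp jig -3.6634942495815523 1.9499366848768729 z 52.84522981585039 x-axis pitch -0.005902831613588992 [-17.4   0.8  14.4] [ 0.14  2.87 -0.06]
```

Emit:
{"method": "carry_out", "body": {
  "delta_pos": [
    [0.01, 0, -0.003],
    [0.01, 0, 0],
    [0, 0, 0],
    [0, 0, 0]
  ],
  "dr": [
    [0, 0.002, 0],
    [0, 0, 0],
    [0, 0, 0],
    [0, 0, 0]
  ]
}}

```text
t: 20.3
tcp_pos: [557.6, -40.6, 207.8]
ee_rot: [-0.0, 0.997, -0.077, -0.002]
contact_force: [-19.4, 0.8, 14.0]
gripper_width: 43.6
gripper_force: 63.7
```

```bash
python3 st.py
```

```text
grasp jig 0.02177753134899272 1.9318604351886408 z 52.80629811506509 x-axis pitch -0.003111367292161518 [-19.4   0.8  14. ] [ 0.14  3.21 -0.09]
```

Emit:
{"method": "carry_out", "body": {
  "delta_pos": [
    [0.006, 0, 0],
    [0, 0, 0],
    [0, 0, 0]
  ],
  "dr": [
    [0, 0, 0],
    [0, 0, 0],
    [0, 0, 0]
  ]
}}

```text
t: 20.68
tcp_pos: [558.5, -40.7, 207.8]
ee_rot: [-0.0, 0.997, -0.077, -0.002]
contact_force: [-20.3, 1.3, 14.6]
gripper_width: 43.2
gripper_force: 63.9
```

Emit:
{"method": "carry_out", "body": {
  "delta_pos": [
    [0.005, 0, 0],
    [0, 0, 0],
    [0, 0, 0]
  ],
  "dr": [
    [0, 0, 0],
    [0, 0, 0],
    [0, 0, 0]
  ]
}}

```text
t: 21.05
tcp_pos: [559.2, -40.8, 207.8]
ee_rot: [-0.0, 0.997, -0.077, -0.003]
contact_force: [-23.4, 1.4, 16.9]
gripper_width: 43.1
gripper_force: 64.4
```

```bash
python3 st.py
```

```text
grasp jig 1.0256357254579205 1.9655991046518586 z 52.83829725438892 x-axis pitch -0.0067290221504181106 [-23.4   1.4  16.9] [ 0.08  3.82 -0.08]
```

Emit:
{"method": "carry_out", "body": {
  "delta_pos": [
    [0.005, 0, 0],
    [0, 0, 0],
    [0, 0, 0]
  ],
  "dr": [
    [0, 0, 0],
    [0, 0, 0],
    [0, 0, 0]
  ]
}}

```text
t: 21.42
tcp_pos: [559.7, -40.9, 207.9]
ee_rot: [-0.0, 0.997, -0.077, -0.005]
contact_force: [-26.8, 1.5, 19.7]
gripper_width: 43.5
gripper_force: 64.7
```

```bash
python3 st.py
```

```text
grasp jig 1.082430558147945 1.971494876953223 z 52.89100652143503 x-axis pitch -0.00943765992241329 [-26.8   1.5  19.7] [ 0.11  4.15 -0.16]
```

Emit:
{"method": "carry_out", "body": {
  "delta_pos": [
    [0.005, 0, 0],
    [0, 0, 0],
    [0, 0, 0]
  ],
  "dr": [
    [0, 0, 0],
    [0, 0, 0],
    [0, 0, 0]
  ]
}}

```text
t: 21.8
tcp_pos: [560.1, -40.9, 207.9]
ee_rot: [-0.0, 0.997, -0.077, -0.006]
contact_force: [-30.2, 2.1, 23.0]
gripper_width: 43.7
gripper_force: 65.0
```

```bash
python3 st.py; python3 - <<'E'
from h import *
f,c=grab('wrist','wend.png')
im=cv2.imread('pics/wend.png')[0:300,120:520]
cv2.imwrite('pics/wend_c.png',cv2.resize(im,None,fx=2,fy=2,interpolation=cv2.INTER_CUBIC))
E
```

```text
grasp jig 1.108955301317184 1.9812303107339095 z 52.89200770940903 x-axis pitch -0.01226514720944946 [-30.2   2.1  23. ] [ 0.1   4.51 -0.27]
```

View pics/wend_c.png

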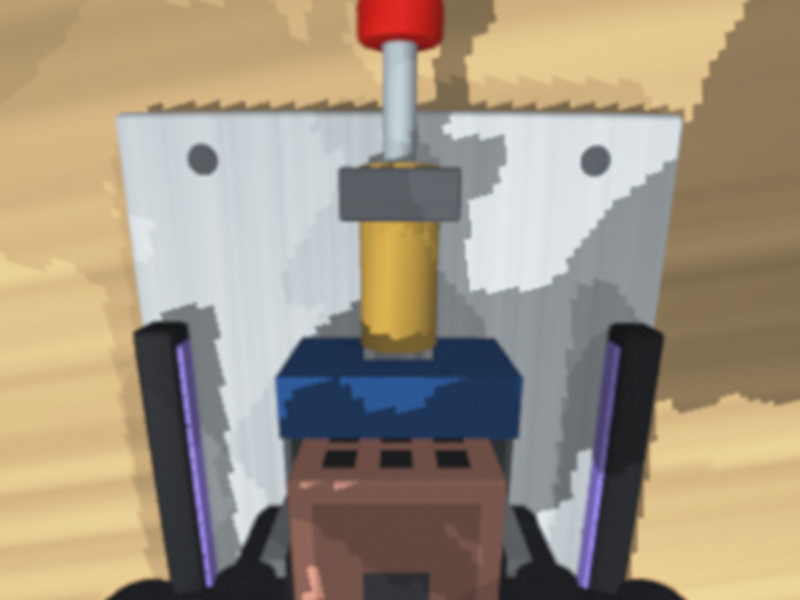

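The picture shows the block's leading edge hard against the blue stop at about (398,437), with the red tail pushed well out. The grasp point has stalled at 1.1 mm while the push force keeps rising, so the block is seated.

Emit:
{"method": "carry_out", "body": {
  "delta_pos": [
    [0, 0, 0],
    [0, 0, 0],
    [0, 0, 0],
    [0, 0, 0]
  ],
  "dr": [
    [0, 0, 0],
    [0, 0, 0],
    [0, 0, 0],
    [0, 0, 0]
  ]
}}

```text
t: 22.35
tcp_pos: [560.1, -40.9, 207.9]
ee_rot: [-0.0, 0.997, -0.077, -0.006]
contact_force: [-30.3, 1.6, 22.2]
gripper_width: 43.4
gripper_force: 65.0
```

```bash
python3 -c "
from rig import r
print(r.sign_off())"
```

```text
the job is handed in; nothing more can be done
None
```

I turned the dial to the green mark and am still holding the pink block in the jig, pressed against the blue stop with about 30 N at the wrist; I handed the job in at about 22 s, and the hand-in returned no verdict.

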